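# Find the full tin by its weight

## Robot

A 7-joint arm with a two-finger parallel gripper is mounted at the origin on a cart in front of the work surface, level with it; the furniture and walls round the work are solid. World frame = base frame: x ahead of the robot, y to its left, z up, the work surface at z = 0. Lengths are in m, angles in rad, forces in N, time in s.
With the tool pointing down it reaches from about 0.4 to 0.85 m from the base axis. Payload 10.4 kg.
Tool frame: the origin (TCP) lies on the centre line of the jaws, within the pads' length; the fingertips stand 11 mm ahead of it and the grasp point (between the pads) lies 8 mm behind it; z points along the fingers, y is the line along which they close (so a half turn about z gives the same grasp; the last joint's range is limited). The gripper opens to 87 mm and grips with 3 to 60 N. Pads are 19 mm wide; open, the fingers measure 117 mm over their backs; the gripper's body (75 mm by 190 mm) begins 51 mm behind the grasp point.
Start: joints at [1.133, 0.332, -0.065, 1.46, 0.022, 1.35, -0.088], TCP at [0.252, -0.572, 0.234] pointing down, gripper open.
Joint ranges: [-2.6, 2.6], [-0.5, 2.12], [-1.47, 1.34], [0.16, 2.42], [-1.27, 4.41], [0.06, 2.06], [-2.6, 2.6]. Speed limits (rad/s): [2.22, 2.22, 2.79, 2.79, 3.14, 3.14, 3.14].

## Interface

Orientations are given as a unit quaternion [x, y, z, w].
In Python, from bench import r gives the robot as it stands.
- The arm moves only by the shell command python3 -m pendant 'ROWS' [OPENING] [FORCE]. ROWS is JSON, a list of rows, each a list of 4 numbers: the shift along the tool's x, y, z in m, then the turn about the tool's z in rad. A call has 1 to 8 rows; each row shifts and turns the commanded pose from where the row before left it, along the tool's axes as they then stand; what a row does not reach is not made up. A row lasts 1/12 s, in which the tool goes at most 41.7 mm and 7.16 degrees, less where a joint would pass 70% of its speed; a pose out of reach is approached as far as the arm can. A call with a gripper value outside its range is refused whole. OPENING is the opening, from 0 (shut) to 1 (fully open), set as the call begins (- or left out, the last holds). The fingers move at their own pace and stop on an object; FORCE is the grip in N (left out, the last holds). Time passes only in rows, so rows that do not move let the fingers close. It gives the time, the measured TCP pose, the force, the opening and the grip force at its end, in the units of the state.
- r.read_state(): the state, without advancing time (a new reading comes with each control period).
- r.camera(name): name is "scene" or "top" or "wrist"; returns a dict with "img" (480x640x3 uint8, red, green, blue), "camera_matrix" (3x3 intrinsics, pixels), "xyz" and "attitude" of the camera in the world. Camera axes: x right, y down, z forward; pixel columns grow to the right and rows downward; lengths in m; the calibration is good to about 2 mm. The wrist camera is an equidistant fisheye: a pixel r from the principal point sees the ray r / f radians off the axis. A picture is of the moment at which its call begins. There is no depth.
- r.close_job(): hands the job in; it is judged then, once.
Trained networks look in the newest picture that a camera, given by its name, has taken for a name from the list of things; names that differ only in an ending like _2 or _b are one class to them, and where a whole thing is asked for, a point or a joint stands for the part that bears it (a point fixed in the world has none). Each returns a list of dicts, best first, with "score" (0 to 1); they miss things now and then, are a little off and sometimes report something else, mostly with a low value. They report only what shows in the picture. A call takes as long as a camera call. They do not tell look-alikes from the thing itself.
- r.outline_of(thing, camera): "mask" (480x640 bool, what is visible of it) and "bbox" ([centre column, centre row, width, height] in pixels, round what is visible of it).
The state is a dict: "time": time; "joint_positions": joint angles; "joint_vel": joint speeds; "joint_torque": joint torques, N m; "ee_pos": TCP position; "eef_rot": TCP orientation; "ft_force": force on the tool from outside, world axes, zero at the start; "torque": the same for the moment, N m; "width": finger opening in m; "grip_force": force on a finger pad.
Only numpy, scipy, OpenCV 4.12 (cv2) and the standard library are available. Lean on these libraries where they do the work, as an engineer would, in place of code of your own. Each camera call takes 0.05 s, during which the arm holds its last target. There are 200 camera calls.

## Task

Three identical closed screw tins stand upright on the bench; one is full, the other two are nearly empty, and only the weight tells. Heft them to find out, stand the two light ones upright next to each other on top of the narrow raised aluminium rail, for refilling, and then pick up the heavy one and finish still holding it upright and steady in the gripper, about 20 cm above the bench and clear of everything. Never let a tin tip over or fall, and leave the other things on the bench where they are.

Things in the scene. Friction and masses are not known exactly. Their poses are not given: they have to be found in the camera images.
- tin_1: closed round plain metal tin with a press-on lid, 46 mm diameter, 75 mm tall; looks exactly like the other two tins. Origin at the centre of its underside, z up through the lid. One of the three tins weighs 0.45 to 0.65 kg, each of the other two 0.10 to 0.21 kg; which is which changes from start to start and cannot be seen
- tin_2: closed round plain metal tin with a press-on lid, 46 mm diameter, 75 mm tall; looks exactly like the other two tins. Origin at the centre of its underside, z up through the lid. One of the three tins weighs 0.45 to 0.65 kg, each of the other two 0.10 to 0.21 kg; which is which changes from start to start and cannot be seen
- tin_3: closed round plain metal tin with a press-on lid, 46 mm diameter, 75 mm tall; looks exactly like the other two tins. Origin at the centre of its underside, z up through the lid. One of the three tins weighs 0.45 to 0.65 kg, each of the other two 0.10 to 0.21 kg; which is which changes from start to start and cannot be seen
- rail: narrow raised bar of slotted aluminium with black end caps on two grey feet, screwed to the bench: bar 32 mm wide (along its own x), 222 mm long with the end caps (along its own y), flat top 70 mm above the bench; feet 64 mm deep (along x), 4 mm thick plates 75 mm either side of the middle. Origin on the bench under the middle of the bar, z up. A tin is wider than the bar and overhangs it by 7 mm at each side when centred.
- clamp_handle (a point): top end of the upright red handle (20 mm thick) of the clamp fixture that is fixed to the bench left of the tins, 0.22 m above the bench: an obstacle, keep the gripper clear of it, with a wide gripper by turning its narrow side that way
- rail_top (a point): the middle of the bar's flat top face, 70 mm above the bench; axes as the rail: x across the bar, y along it, z up
- flux_pot: low round pot with a lid, 51 mm diameter, 21 mm high. A bystander: leave it where it is. Origin at the centre of its underside
- loose_cell: grey cylindrical battery cell standing upright, 32 mm diameter, 72 mm tall. A bystander: leave it where it is. Origin at the centre of its underside
- loose_plug: small connector plug, 26x8x16 mm. A bystander: leave it where it is. Origin at the centre of its underside
- spool: spool of solder wire standing on its flange, 56 mm diameter, 38 mm high. A bystander: leave it where it is. Origin at the centre of its underside
- pin_cup: open grey parts cup, 64 mm diameter at the rim, 40 mm high. A bystander: leave it where it is. Origin at the centre of its underside
Things that resemble listed ones, but are neither listed nor needed, are in the scene too. What is shaped like the tin_3 but purple is not meant.

How it is judged:
By the outcome, as a careful person would: the job done as asked, in the order asked, and still so for the second after the job is handed in, while the arm keeps its last pose, push and grip.
It also fails if it takes over 67 s, if anything falls off the work surface, if the arm or the gripper's body presses on something with over 40 N, if the wrist force passes 120 N, or if a joint passes its speed limit or range.

## Working session

There is one attempt and no reset: what is moved stays moved. The work goes in short steps, Python scripts to look and compute and a shell command to move; the robot and the scene stay as the last step left them, time stands still between calls to the robot, and variables do not carry over. Pictures are saved under pics/ and viewed, at most 10 in all, crops included, and the job is handed in when it is done.

```bash
ls; mkdir -p pics; cat > h.py <<'E'
import numpy as np, cv2
from bench import r
from scipy.spatial.transform import Rotation as R
def ray(c,px):
    K=np.array(c["camera_matrix"]);A=np.array(c["attitude"],float)
    A=A if A.shape==(3,3) else R.from_quat(A.ravel()).as_matrix()
    x=(px[0]-K[0,2])/K[0,0];y=(px[1]-K[1,2])/K[1,1]
    return A,np.array([x,y,1.])
def onplane(c,px,z):
    A,d=ray(c,px);d=A@d;p=np.array(c["xyz"]);return (p+d*(z-p[2])/d[2])
E
python3 - <<'E'
from h import *
for n in("top","scene"):
    c=r.camera(n);cv2.imwrite(f"pics/{n}0.png",c["img"][:,:,::-1]);print(n,c["camera_matrix"],c["xyz"],c["attitude"])
    for t in("tin_1","rail","clamp_handle","flux_pot","loose_cell","loose_plug","spool","pin_cup"):
        for o in r.outline_of(t,n)[:5]:
            print(t,round(o["score"],2),np.round(o["bbox"]),onplane(c,o["bbox"][:2],0.075 if t[0:2] in("ti","ra","lo") else 0.03).round(3))
s=r.read_state();print({k:np.round(v,3) for k,v in s.items()})
E
```

```text
pics
top [[475.72462631   0.         319.32037193]
 [  0.         475.72462631 237.92681276]
 [  0.           0.           1.        ]] [ 0.2427565  -0.34042842  0.98334857] [ 0.75846511 -0.64357107  0.0676309  -0.07728525]
tin_1 0.76 [320. 332.  28.  24.] [ 0.254 -0.343  0.075]
tin_1 0.73 [268. 244.  29.  28.] [ 0.401 -0.215  0.075]
tin_1 0.7 [370. 251.  27.  31.] [ 0.421 -0.413  0.075]
tin_1 0.7 [308. 262.  25.  27.] [ 0.381 -0.299  0.075]
rail 0.92 [332. 183. 110.  47.] [ 0.545 -0.318  0.075]Traceback (most recent call last):
  File "<stdin>", line 5, in <module>
ValueError: it knows: flux_pot, loose_cell, loose_plug, pin_cup, rail, rail_top, spool, tin
```

View pics/top0.png

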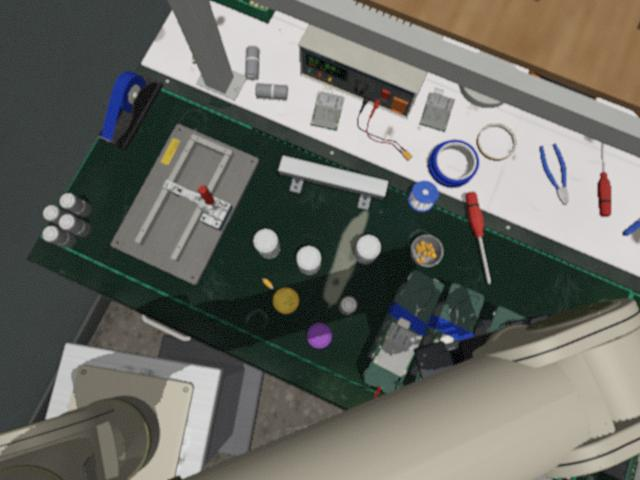

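```bash
cat >> h.py <<'E'
from scipy.optimize import least_squares
def proj(c,P):
    A,_=ray(c,(0,0));K=np.array(c["camera_matrix"]);q=(np.asarray(P)-np.array(c["xyz"]))@A
    return np.c_[q[:,0]/q[:,2]*K[0,0]+K[0,2],q[:,1]/q[:,2]*K[1,1]+K[1,2]]
def hullmask(c,P):
    m=np.zeros((480*4,640*4),np.uint8);h=cv2.convexHull((proj(c,P)*4+1.5).round().astype(np.int32));return h
def cent(c,P):
    h=cv2.convexHull(proj(c,P).astype(np.float32));M=cv2.moments(h);return np.array([M["m10"],M["m01"]])/M["m00"]
a=np.linspace(0,6.283,40,endpoint=False);circ=np.c_[np.cos(a),np.sin(a)]
def cyl(x,y,d,h,z=0): return np.vstack([np.c_[circ*d/2+[x,y],np.full(40,z+k)] for k in(0,h)])
def fitcyl(c,mask,d,h,z=0):
    v,u=np.nonzero(mask);t=np.array([u.mean(),v.mean()]);p=onplane(c,t,z+h/2)[:2]
    return least_squares(lambda q:cent(c,cyl(*q,d,h,z))-t,p).x
E
python3 - <<'E'
from h import *
for n in("top","scene"):
    c=r.camera(n);cv2.imwrite(f"pics/{n}0.png",c["img"][:,:,::-1])
    for t,d,h in(("tin_1",.046,.075),("flux_pot",.051,.021),("loose_cell",.032,.072),("loose_plug",.02,.016),("spool",.056,.038),("pin_cup",.064,.04)):
        for o in r.outline_of(t,n)[:5]:
            if o["score"]>.4: print(n,t,round(o["score"],2),np.round(o["bbox"]),fitcyl(c,o["mask"],d,h).round(4))
    o=r.outline_of("rail_top",n)[:1] or r.outline_of("rail",n)[:1]
    for t in("rail","rail_top"):
      for o in r.outline_of(t,n)[:1]:
        v,u=np.nonzero(o["mask"]);b=cv2.minAreaRect(np.c_[u,v].astype(np.float32));print(t,b);print(np.array([onplane(c,p,.07) for p in cv2.boxPoints(b)]).round(4))
    if n=="top":print("nadir",proj(c,[[c["xyz"][0],c["xyz"][1],0]]),"clamp at z.22",onplane(c,(205,190),.22))
    else: print(c["xyz"],c["attitude"],c["camera_matrix"])
s=r.read_state();print({k:np.round(v,3) for k,v in s.items()})
E
```

```text
top tin_1 0.86 [320. 333.  26.  21.] [ 0.2472 -0.3419]
top tin_1 0.84 [368. 251.  26.  27.] [ 0.4303 -0.4091]
top tin_1 0.79 [267. 244.  25.  30.] [ 0.4093 -0.2093]
top tin_1 0.73 [308. 261.  24.  28.] [ 0.3906 -0.2976]
top flux_pot 0.71 [286. 300.  21.  25.] [ 0.3054 -0.2645]
top loose_cell 0.55 [350. 306.  18.  19.] [ 0.3134 -0.3877]
top loose_cell 0.44 [423. 195.  32.  30.] [ 0.562 -0.508]
top spool 0.61 [422. 195.  30.  35.] [ 0.5674 -0.5107]
top pin_cup 0.74 [428. 252.  32.  30.] [ 0.4507 -0.5317]
top pin_cup 0.61 [369. 250.  26.  32.] [ 0.4347 -0.4103]
rail ((330.9216003417969, 183.6893768310547), (110.6797866821289, 33.15690994262695), 13.276397705078125)
[[ 0.5189 -0.2042  0.07  ]
 [ 0.5889 -0.207   0.07  ]
 [ 0.5711 -0.4306  0.07  ]
 [ 0.502  -0.4246  0.07  ]]
rail_top ((330.8467102050781, 182.9478759765625), (112.34017181396484, 32.114933013916016), 14.38139533996582)
[[ 0.524  -0.2016  0.07  ]
 [ 0.5918 -0.2056  0.07  ]
 [ 0.569  -0.4322  0.07  ]
 [ 0.5023 -0.4252  0.07  ]]
nadir [[317.80691638 337.20530104]] clamp at z.22 [ 0.44995222 -0.11487457  0.22      ]
scene tin_1 
[... 1013 characters left out ...]
0.42412552  0.1342079 ] [[571.00951175   0.         316.07535148]
 [  0.         571.00951175 248.08108272]
 [  0.           0.           1.        ]]
{'time': np.float64(1.15), 'joint_positions': array([ 1.133,  0.332, -0.065,  1.46 ,  0.022,  1.35 , -0.088]), 'joint_vel': array([-0.001,  0.   ,  0.   , -0.   , -0.   ,  0.   , -0.001]), 'joint_torque': array([-0.0000e+00, -6.2305e+01,  2.4000e-02, -3.9012e+01, -6.1000e-02,
        3.2000e-02,  0.0000e+00]), 'ee_pos': array([ 0.252, -0.572,  0.234]), 'eef_rot': array([0.979, 0.206, 0.   , 0.   ]), 'ft_force': array([-0.026,  0.15 , -0.162]), 'torque': array([-0.027,  0.013,  0.022]), 'grip_force': np.float64(0.0), 'width': np.float64(0.087)}
```

View pics/scene0.png

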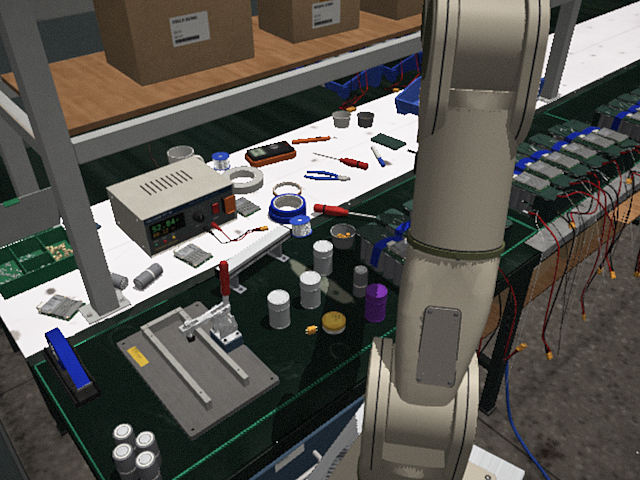

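The top view shows the three white tins at (266,243), (308,260) and (368,248). The purple decoy is at (319,336), the rail runs from (280,163) to (387,188), and the red handle is at (205,190). The scene view agrees with this. I'll turn the jaws across the rail first.

```bash
cat >> h.py <<'E'
def go(x,y,z,yang):
    "shift in tool axes to reach TCP target and turn so tool y has world angle yang(deg)"
    s=r.read_state();M=R.from_quat(s["eef_rot"]).as_matrix();d=M.T@(np.array([x,y,z])-s["ee_pos"])
    a=np.degrees(np.arctan2(M[1,1],M[0,1]));t=-(np.radians(yang-a)+np.pi)%(2*np.pi)-np.pi
    t=-((np.radians(yang-a)+np.pi)%(2*np.pi)-np.pi)
    print("t",round(s["time"],2),"pos",np.round(s["ee_pos"],4),"shift mm",(d*1000).round(1),"yang",a.round(1),"turn",t.round(3),"F",np.round(s["ft_force"],2),"w",round(s["width"],4),"grip",round(float(s["grip_force"]),1),"tilt",M[:,2].round(4),"j",np.round(s["joint_positions"],2))
E
python3 -m pendant '[[0,0,0,-0.12],[0,0,0,-0.12],[0,0,0,-0.12],[0,0,0,-0.12],[0,0,0,-0.12],[0,0,0,-0.12],[0,0,0,-0.12],[0,0,0,-0.12]]' 1 30
python3 - <<'E'
from h import *
c=r.camera("top");o=r.outline_of("rail","top")[0]
g=cv2.cvtColor(c["img"],cv2.COLOR_RGB2GRAY)[150:215,270:400]
cv2.imwrite("pics/railcrop.png",cv2.resize(c["img"][150:215,270:400,::-1],None,fx=6,fy=6,interpolation=cv2.INTER_CUBIC))
go(.428,-.41,.23,-5)
E
```

```text
time: 1.82
ee_pos: [0.2519, -0.572, 0.2336]
eef_rot: [0.771, 0.637, -0.0, 0.0]
ft_force: [0.0, 0.0, -0.7]
width: 0.0872
grip_force: 0.0
t 1.92 pos [ 0.2518 -0.572   0.2335] shift mm [192.9 141.7   3.6] yang -11.1 turn -0.106 F [-0.42  0.39 -0.75] w 0.0871 grip 0.0 tilt [ 1.e-04  0.e+00 -1.e+00] j [ 1.23  0.34 -0.19  1.45  0.07  1.35  0.84]
```

View pics/railcrop.png

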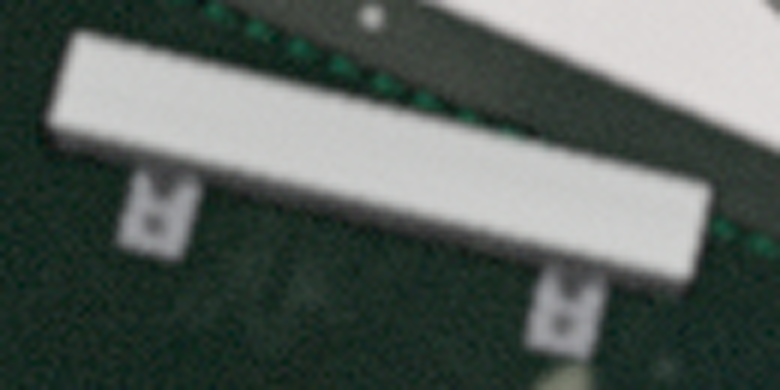

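The crop shows the rail's top face with corners at (75,32), (712,182), (690,280) and (48,128). I'll work out its pose and move above tin C.

```bash
python3 - <<'E'
from h import *
c=r.camera("top")
P=np.array([onplane(c,((u+.5)/6-.5+270,(v+.5)/6-.5+150),.07) for u,v in((75,32),(712,182),(690,280),(48,128))])
print(P.round(4),P.mean(0).round(4))
L=(P[0]+P[3]-P[1]-P[2])/2;print(np.linalg.norm(L[:2]),np.linalg.norm((P[0]+P[1]-P[2]-P[3])[:2]/2),"rail y ang",np.degrees(np.arctan2(L[1],L[0])))
E
python3 -m pendant '[[40,0,0,0]]' 2>/dev/null | head -0
python3 -m pendant '[[0.028,0.02,0,0],[0.028,0.02,0,0],[0.028,0.02,0,0],[0.028,0.02,0,0],[0.028,0.02,0,0],[0.028,0.02,0,0],[0.025,0.022,0,-0.1],[0,0,0,0]]'
```

```text
[[ 0.5892 -0.2095  0.07  ]
 [ 0.5717 -0.4298  0.07  ]
 [ 0.5365 -0.4271  0.07  ]
 [ 0.554  -0.2066  0.07  ]] [ 0.5628 -0.3183  0.07  ]
0.2211212844557946 0.035277474141103715 rail y ang 85.46331911664613
time: 2.72
ee_pos: [0.4425, -0.3633, 0.2339]
eef_rot: [0.737, 0.676, 0.002, 0.0]
ft_force: [0.8, 0.8, -0.1]
width: 0.0872
grip_force: 0.0
```

That stray first row was my mistake. It moved the tool about 4 cm too far in free air and did no harm. Now a look from the wrist camera.

```bash
cat >> h.py <<'E'
def wray(c,px):
    K=np.array(c["camera_matrix"]);A,_=ray(c,(0,0))
    x=(px[0]-K[0,2])/K[0,0];y=(px[1]-K[1,2])/K[1,1];t=np.hypot(x,y)
    return A@(np.array([x/t*np.sin(t),y/t*np.sin(t),np.cos(t)]) if t>1e-9 else np.array([0,0,1.]))
def wplane(c,px,z):
    d=wray(c,px);p=np.array(c["xyz"]);return p+d*(z-p[2])/d[2]
def wproj(c,P):
    A,_=ray(c,(0,0));K=np.array(c["camera_matrix"]);q=(np.asarray(P)-np.array(c["xyz"]))@A
    rr=np.hypot(q[:,0],q[:,1]);t=np.arctan2(rr,q[:,2])/np.maximum(rr,1e-9)
    return np.c_[q[:,0]*t*K[0,0]+K[0,2],q[:,1]*t*K[1,1]+K[1,2]]
def wfit(c,mask,d,h,z=0):
    v,u=np.nonzero(mask);t=np.array([u.mean(),v.mean()]);p=wplane(c,t,z+h/2)[:2]
    def f(q):
        M=cv2.moments(cv2.convexHull(wproj(c,cyl(*q,d,h,z)).astype(np.float32)));return np.array([M["m10"],M["m01"]])/M["m00"]-t
    return least_squares(f,p).x
E
python3 - <<'E'
from h import *
c=r.camera("wrist");print(c["camera_matrix"],c["xyz"])
im=c["img"][:,:,::-1].copy()
for o in r.outline_of("tin_1","wrist"): print(round(o["score"],2),np.round(o["bbox"]),wfit(c,o["mask"],.046,.075).round(4))
o=r.outline_of("rail","wrist")[0];print("rail",o["score"],np.round(o["bbox"]))
for cx in(.563,.545):
    a=np.radians(85.5);L=np.array([np.cos(a),np.sin(a)]);W=np.array([L[1],-L[0]])
    q=wproj(c,[[*(np.array([cx,-.3183])+L*s*.111+W*w*.016),.07] for s,w in((1,1),(1,-1),(-1,-1),(-1,1))]);print(q.round())
    cv2.polylines(im,[q.round().astype(int)],True,(0,0,255) if cx>.55 else (0,255,0))
cv2.imwrite("pics/w1.png",im);go(.428,-.41,.1,-4.5)
E
```

```text
[[371.64829954   0.         318.70176182]
 [  0.         371.64829954 238.65085428]
 [  0.           0.           1.        ]] [ 0.44857683 -0.29534298  0.38487434]
0.91 [128. 216.  69.  57.] [ 0.2484 -0.3435]
0.9 [266.  56.  62.  63.] [ 0.4095 -0.2109]
0.68 [309. 267.  53.  70.] [ 0.4309 -0.4104]
0.62 [254. 158.  62.  56.] [ 0.3899 -0.2993]
rail 0.96 [435. 162.  70. 248.]
[[465.  42.]
 [432.  38.]
 [425. 282.]
 [457. 281.]]
[[447.  42.]
 [412.  38.]
 [407. 284.]
 [439. 283.]]
t 2.87 pos [ 0.4367 -0.3697  0.2335] shift mm [-40.9  -4.6 133.5] yang -5.7 turn -0.021 F [-0.2  -1.26  0.22] w 0.0872 grip 0.0 tilt [-3.e-04 -3.e-04 -1.e+00] j [ 0.94  0.24 -0.37  1.59  0.09  1.33  0.46]
```

View pics/w1.png

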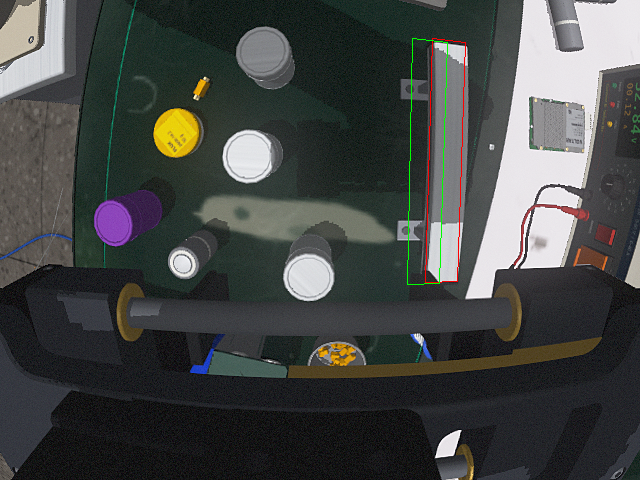

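The picture shows tin C at (309,275), B at (250,157), A at (265,57), and the red rail estimate lies right on the bar. I'll line up on C and go down.

```bash
python3 -m pendant '[[-0.02,-0.0013,0,-0.02],[-0.02,-0.0013,0,0],[0,0,0.03,0],[0,0,0.035,0],[0,0,0.03,0],[0,0,0.02,0],[0,0,0,0],[0,0,0,0]]' 
python3 -c "
from h import *
go(.430,-.410,.037,-4.5)"
```

```text
time: 3.53
ee_pos: [0.4295, -0.4099, 0.1183]
eef_rot: [0.735, 0.678, -0.0, -0.001]
ft_force: [0.8, 0.2, 0.2]
width: 0.087
grip_force: 0.0
t 3.53 pos [ 0.4295 -0.4099  0.1183] shift mm [-0.1  0.7 81.3] yang -4.6 turn -0.001 F [0.82 0.2  0.15] w 0.087 grip 0.0 tilt [-1.5e-03  8.0e-04 -1.0e+00] j [ 0.97  0.38 -0.34  1.67  0.14  1.12  0.5 ]
```

```bash
python3 -m pendant '[[0,0,0.02,0],[0,0,0.025,0],[0,0,0.02,0],[0,0,0.015,0],[0,0,0,0],[0,0,0,0]]' 
python3 -m pendant '[[0,0,0,0],[0,0,0,0],[0,0,0,0],[0,0,0,0],[0,0,0,0],[0,0,0,0],[0,0,0,0],[0,0,0,0]]' 0 30
python3 -m pendant '[[0,0,0,0],[0,0,0,0]]'
```

```text
time: 4.03
ee_pos: [0.4311, -0.4101, 0.0401]
eef_rot: [0.734, 0.679, -0.0, 0.001]
ft_force: [0.2, 0.0, 0.9]
width: 0.0868
grip_force: 0.0
time: 4.7
ee_pos: [0.4308, -0.4091, 0.0386]
eef_rot: [0.733, 0.68, -0.0, -0.0]
ft_force: [-0.5, 0.1, 2.6]
width: 0.0457
grip_force: 30.0
time: 4.87
ee_pos: [0.4308, -0.4091, 0.0386]
eef_rot: [0.733, 0.68, -0.0, -0.0]
ft_force: [-1.8, 1.0, 1.7]
width: 0.0461
grip_force: 30.0
```

```bash
python3 -m pendant '[[0,0,-0.01,0],[0,0,-0.02,0],[0,0,-0.03,0],[0,0,-0.03,0],[0,0,-0.02,0],[0,0,-0.01,0],[0,0,0,0],[0,0,0,0]]' 
for i in 1 2 3; do python3 -m pendant '[[0,0,0,0],[0,0,0,0]]' | grep ft_; done
python3 -c "
from h import *
go(.5625,-.318,.11,-4.5)"
```

```text
time: 5.53
ee_pos: [0.4307, -0.409, 0.1581]
eef_rot: [0.733, 0.68, -0.0, -0.0]
ft_force: [-0.1, -1.3, -2.4]
width: 0.0455
grip_force: 30.0
ft_force: [-1.1, 0.6, -1.1]
ft_force: [0.0, -0.0, -2.9]
ft_force: [-0.7, 0.3, -1.9]
t 6.03 pos [ 0.4308 -0.409   0.1583] shift mm [100.8 124.4  48.3] yang -4.4 turn 0.003 F [-0.72  0.31 -1.87] w 0.0457 grip 30.0 tilt [-2.e-04  3.e-04 -1.e+00] j [ 0.97  0.34 -0.35  1.63  0.12  1.2   0.52]
```

Tin C pulls about 2 N, so it is light. Carry it above the -y rail slot.

```bash
python3 -m pendant '[[0.006,0.01,0,0],[0.012,0.021,0,0],[0.017,0.029,0,0],[0.017,0.029,0,0],[0.012,0.021,0,0],[0.008,0.014,0,0],[0,0,0,0],[0,0,0,0]]' 
python3 -m pendant '[[0,0,0,0],[0,0,0,0]]' | grep ft_
python3 - <<'E'
from h import *
go(.5603,-.3459,.1086,-4.5)
c=r.camera("wrist");s=r.read_state();im=c["img"][:,:,::-1].copy()
a=np.radians(85.5);L=np.array([np.cos(a),np.sin(a)]);W=np.array([L[1],-L[0]])
q=wproj(c,[[*(np.array([.5625,-.3183])+L*k*.111+W*w*.016),.07] for k,w in((1,1),(1,-1),(-1,-1),(-1,1))])
cv2.polylines(im,[q.round().astype(int)],True,(0,0,255))
q=wproj(c,cyl(*s["ee_pos"][:2],.046,.0,s["ee_pos"][2]-.0386+.075));cv2.polylines(im,[q[:40].round().astype(int)],True,(255,0,0))
cv2.imwrite("pics/w2.png",im)
E
```

```text
time: 6.7
ee_pos: [0.5613, -0.3451, 0.1582]
eef_rot: [0.733, 0.681, 0.0, -0.0]
ft_force: [-0.5, 0.5, -1.8]
width: 0.0458
grip_force: 30.0
ft_force: [-0.5, 0.1, -1.7]
t 6.87 pos [ 0.5592 -0.3476  0.1586] shift mm [ 1.8  1.  50. ] yang -4.4 turn 0.001 F [-0.53  0.07 -1.71] w 0.0455 grip 30.0 tilt [-3.e-04 -6.e-04 -1.e+00] j [ 0.77  0.48 -0.38  1.44  0.18  1.25  0.29]
```

View pics/w2.png

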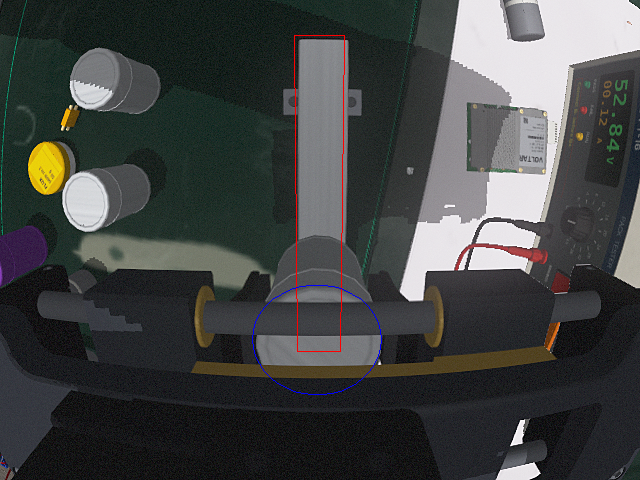

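The picture shows the bar at columns 299 to 348 near the top, about 3 px right of my outline. The held tin matches its predicted outline sideways. I'll measure the bar edges.

```bash
python3 - <<'E'
from h import *
c=r.camera("wrist");g=cv2.GaussianBlur(cv2.cvtColor(c["img"],cv2.COLOR_RGB2GRAY),(5,5),0).astype(float)
for v in(50,70,130,150,170,190):
    d=np.diff(g[v,285:365]);l=285.5+d[:30].argmax();rr=285.5+30+d[30:].argmin()
    p=[wplane(c,(u,v),.07) for u in(l,rr)];print(v,l,rr,[x.round(4) for x in p],((p[0]+p[1])/2).round(4))
E
```

```text
50 298.5 347.5 [array([ 0.5572, -0.2171,  0.07  ]), array([ 0.5884, -0.2194,  0.07  ])] [ 0.5728 -0.2183  0.07  ]
70 298.5 347.5 [array([ 0.5562, -0.2307,  0.07  ]), array([ 0.5873, -0.233 ,  0.07  ])] [ 0.5717 -0.2318  0.07  ]
130 297.5 347.5 [array([ 0.5525, -0.2698,  0.07  ]), array([ 0.5842, -0.2722,  0.07  ])] [ 0.5684 -0.271   0.07  ]
150 297.5 346.5 [array([ 0.5514, -0.2826,  0.07  ]), array([ 0.5827, -0.285 ,  0.07  ])] [ 0.5671 -0.2838  0.07  ]
170 297.5 346.5 [array([ 0.5504, -0.2955,  0.07  ]), array([ 0.5818, -0.2979,  0.07  ])] [ 0.5661 -0.2967  0.07  ]
190 297.5 346.5 [array([ 0.5492, -0.3085,  0.07  ]), array([ 0.5809, -0.3109,  0.07  ])] [ 0.5651 -0.3097  0.07  ]
```

```bash
python3 -m pendant '[[0.0019,0.0028,0,0],[0,0,0.008,0],[0,0,0.015,0],[0,0,0.012,0],[0,0,0.007,0],[0,0,0.004,0],[0,0,0,0],[0,0,0,0]]' 
python3 -m pendant '[[0,0,0.0015,0],[0,0,0.0015,0],[0,0,0,0],[0,0,0,0]]'
python3 -c "
from h import *
go(.5621,-.346,.1086,-4.5)"
```

```text
time: 7.63
ee_pos: [0.563, -0.3451, 0.1127]
eef_rot: [0.733, 0.68, 0.0, 0.0]
ft_force: [0.5, 0.5, -1.9]
width: 0.0458
grip_force: 30.0
time: 7.97
ee_pos: [0.563, -0.3451, 0.1098]
eef_rot: [0.733, 0.68, 0.0, 0.0]
ft_force: [-0.0, -0.7, -1.1]
width: 0.0461
grip_force: 30.0
t 7.97 pos [ 0.563  -0.3451  0.1098] shift mm [-1.  -0.8  1.2] yang -4.4 turn 0.003 F [-0.01 -0.73 -1.14] w 0.0461 grip 30.0 tilt [ 3.e-04 -2.e-04 -1.e+00] j [ 0.76  0.52 -0.38  1.49  0.2   1.17  0.27]
```

```bash
python3 -m pendant '[[0,0,0.001,0],[0,0,0,0],[0,0,0,0]]'
python3 -m pendant '[[0,0,0.001,0],[0,0,0,0],[0,0,0,0]]' | grep -E 'ft|pos'
```

```text
time: 8.22
ee_pos: [0.563, -0.3451, 0.1087]
eef_rot: [0.733, 0.68, 0.0, 0.0]
ft_force: [0.2, 0.3, -1.3]
width: 0.0461
grip_force: 30.0
ee_pos: [0.563, -0.3451, 0.1087]
ft_force: [-3.7, 2.3, 6.6]
```

Contact at 0.1087. I'll ease off, open, and go up.

```bash
python3 -m pendant '[[0,0,-0.0007,0],[0,0,0,0]]' | grep -E 'ft|pos'
python3 -m pendant '[[0,0,0,0],[0,0,0,0],[0,0,0,0],[0,0,0,0],[0,0,0,0],[0,0,0,0]]' 1
python3 -m pendant '[[0,0,-0.01,0],[0,0,-0.03,0],[0,0,-0.03,0],[0,0,-0.03,0],[0,0,-0.02,0],[0,0,0,0]]'
python3 - <<'E'
from h import *
c=r.camera("wrist")
for o in r.outline_of("tin_1","wrist"): print(round(o["score"],2),np.round(o["bbox"]),wfit(c,o["mask"],.046,.075).round(4),wfit(c,o["mask"],.046,.075,.07).round(4))
go(.389,-.2985,.2,-4.5)
E
```

```text
ee_pos: [0.563, -0.3451, 0.1087]
ft_force: [-1.2, 0.9, 2.9]
time: 9.13
ee_pos: [0.5629, -0.3451, 0.1082]
eef_rot: [0.733, 0.68, -0.0, 0.0]
ft_force: [-0.3, 0.7, -0.2]
width: 0.0783
grip_force: 0.0
time: 9.63
ee_pos: [0.5648, -0.3457, 0.2347]
eef_rot: [0.733, 0.68, 0.001, 0.004]
ft_force: [0.2, -0.3, -0.2]
width: 0.0871
grip_force: 0.0
0.87 [146.  92.  73.  50.] [ 0.4102 -0.2109] [ 0.4438 -0.2248]
0.7 [ 48. 239.  67.  54.] [ 0.2484 -0.3437] [ 0.3143 -0.3299]
0.56 [140. 189.  69.  51.] [ 0.3905 -0.2992] [ 0.4282 -0.2945]
t 9.73 pos [ 0.5633 -0.3452  0.2297] shift mm [  33.4 -177.4   29.3] yang -4.4 turn 0.003 F [-0.01  0.17 -0.75] w 0.0871 grip 0.0 tilt [ 0.0018 -0.0012 -1.    ] j [ 0.76  0.44 -0.39  1.35  0.17  1.38  0.3 ]
```

```bash
python3 -m pendant '[[0.003,-0.018,0,0],[0.006,-0.03,0,0],[0.007,-0.037,0,0],[0.007,-0.037,0,0],[0.006,-0.032,0,0],[0.0043,-0.0225,0,0],[0,0,0,0],[0,0,0,0]]'
python3 - <<'E'
from h import *
c=r.camera("top");t=[(round(o["score"],2),o["bbox"],o["mask"]) for o in r.outline_of("tin_1","top")]
for s,b,m in t: print(s,np.round(b),fitcyl(c,m,.046,.075).round(4),fitcyl(c,m,.046,.075,.07).round(4))
cv2.imwrite("pics/t2.png",cv2.resize(c["img"][130:290,220:430,::-1],None,fx=3,fy=3))
go(.390,-.2988,.037,-4.5)
E
```

```text
time: 10.4
ee_pos: [0.3882, -0.2985, 0.2279]
eef_rot: [0.734, 0.679, -0.0, -0.0]
ft_force: [-0.6, 0.3, 0.6]
width: 0.087
grip_force: 0.0
0.8 [321. 330.  26.  22.] [ 0.248  -0.3426] [ 0.2476 -0.3425]
t 10.5 pos [ 0.3899 -0.2984  0.2279] shift mm [ -0.5   0.2 190.9] yang -4.3 turn 0.003 F [ 0.02 -0.93  1.54] w 0.0871 grip 0.0 tilt [-1.e-04  4.e-04 -1.e+00] j [ 0.94  0.06 -0.39  1.8   0.02  1.29  0.47]
```

View pics/t2.png

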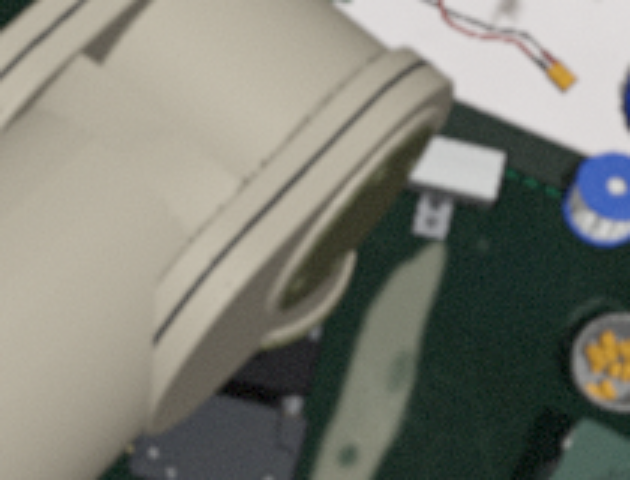

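The arm hides the tins in this view and only the rail's end shows, at (455,165). I'll go down on B.

```bash
python3 -m pendant '[[0,0,0.02,0],[0,0,0.035,0],[0,0,0.035,0],[0,0,0.035,0],[0,0,0.03,0],[0,0,0.02,0],[0,0,0.01,0],[0,0,0.004,0]]'
python3 -m pendant '[[0,0,0,0],[0,0,0,0]]'|grep pos
python3 -m pendant '[[0,0,0,0],[0,0,0,0],[0,0,0,0],[0,0,0,0],[0,0,0,0],[0,0,0,0],[0,0,0,0],[0,0,0,0]]' 0 30
python3 -m pendant '[[0,0,-0.01,0],[0,0,-0.02,0],[0,0,-0.03,0],[0,0,-0.03,0],[0,0,-0.02,0],[0,0,-0.01,0],[0,0,0,0],[0,0,0,0]]' 
for i in 1 2 3; do python3 -m pendant '[[0,0,0,0],[0,0,0,0]]' | grep ft_; done
```

```text
time: 11.17
ee_pos: [0.3894, -0.2975, 0.0373]
eef_rot: [0.733, 0.68, 0.0, -0.002]
ft_force: [-0.1, -0.1, 1.2]
width: 0.0868
grip_force: 0.0
ee_pos: [0.3904, -0.2988, 0.0402]
time: 12.0
ee_pos: [0.3894, -0.2985, 0.0393]
eef_rot: [0.733, 0.68, -0.0, 0.0]
ft_force: [-1.2, 0.1, 0.7]
width: 0.0459
grip_force: 30.0
time: 12.67
ee_pos: [0.3892, -0.2984, 0.1588]
eef_rot: [0.733, 0.68, -0.0, -0.0]
ft_force: [-0.2, 0.0, -2.3]
width: 0.0461
grip_force: 30.0
ft_force: [0.4, -0.6, -1.9]
ft_force: [0.1, -0.2, -1.6]
ft_force: [-0.3, 0.1, -1.5]
```

B is light too, so A must be the heavy one. I'll carry B higher to clear the placed tin.

```bash
python3 -m pendant '[[0.002,0,-0.02,0],[0.004,0.015,-0.025,0],[0.005,0.033,0,0],[0.004,0.037,0,0],[0.004,0.037,0,0],[0.004,0.033,0,0],[0,0.0215,0,0],[0,0,0,0]]'
python3 -m pendant '[[0,0,0,0],[0,0,0,0]]' | grep ft_
python3 - <<'E'
from h import *
go(.567,-.289,.1093,-4.5)
c=r.camera("wrist");s=r.read_state();im=c["img"][:,:,::-1].copy()
for o in r.outline_of("tin_1","wrist"): print(round(o["score"],2),np.round(o["bbox"]),wfit(c,o["mask"],.046,.075).round(4),wfit(c,o["mask"],.046,.075,.07).round(4))
for p in((.567,-.289),(.563,-.3451)):
    for z in(.07,.145):
        q=wproj(c,cyl(*p,.046,0,z));cv2.polylines(im,[q[:40].round().astype(int)],True,(255,0,0))
cv2.imwrite("pics/w3.png",im)
E
```

```text
time: 13.83
ee_pos: [0.5708, -0.2872, 0.203]
eef_rot: [0.732, 0.681, 0.001, -0.0]
ft_force: [0.3, -0.3, -2.3]
width: 0.0461
grip_force: 30.0
ft_force: [-0.9, -0.7, -1.0]
t 14.0 pos [ 0.5665 -0.2892  0.2039] shift mm [ 0.2  0.6 94.6] yang -4.4 turn 0.002 F [-0.88 -0.65 -0.98] w 0.0458 grip 30.0 tilt [-9.e-04  0.e+00 -1.e+00] j [ 0.73  0.41 -0.44  1.45  0.18  1.32  0.2 ]
0.86 [140. 153.  83.  56.] [ 0.4103 -0.2106] [ 0.4481 -0.213 ]
0.71 [ 70. 281.  14.  27.] [ 0.2991 -0.3283] [ 0.3609 -0.3039]
0.55 [320. 300. 125. 131.] [ 0.5615 -0.362 ] [ 0.5641 -0.3288]
```

View pics/w3.png

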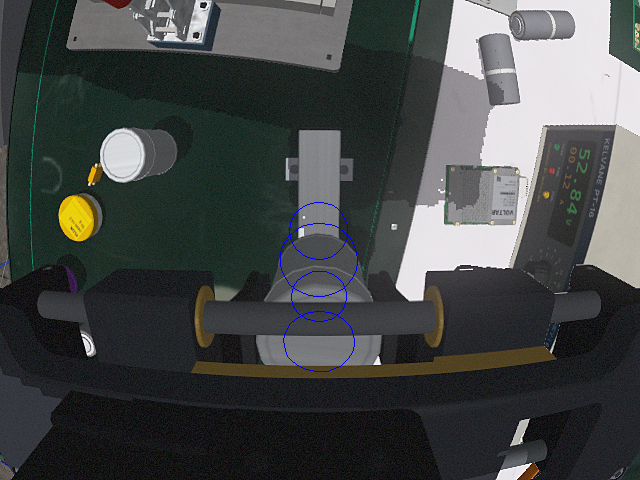

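The held tin is centred over the bar (columns 299 to 340). Go down.

```bash
python3 -m pendant '[[0,0.0005,0.01,0],[0,0,0.02,0],[0,0,0.022,0],[0,0,0.02,0],[0,0,0.012,0],[0,0,0.005,0],[0,0,0,0],[0,0,0,0]]' 
python3 -m pendant '[[0,0,0.0015,0],[0,0,0.001,0],[0,0,0,0],[0,0,0,0]]'
python3 -m pendant '[[0,0,0.001,0],[0,0,0,0],[0,0,0,0]]' | grep -E 'ft|pos'
python3 -m pendant '[[0,0,0,0],[0,0,0,0]]' | grep -E 'ft|pos'
```

```text
time: 14.77
ee_pos: [0.5679, -0.2892, 0.1161]
eef_rot: [0.734, 0.68, 0.0, 0.0]
ft_force: [0.1, -0.9, -1.4]
width: 0.046
grip_force: 30.0
time: 15.1
ee_pos: [0.5679, -0.289, 0.1132]
eef_rot: [0.733, 0.68, 0.0, 0.0]
ft_force: [-0.1, 0.4, -0.1]
width: 0.0459
grip_force: 30.0
ee_pos: [0.5676, -0.289, 0.1117]
ft_force: [0.8, -0.4, -0.8]
ee_pos: [0.5677, -0.289, 0.1118]
ft_force: [-0.2, -0.2, -1.0]
```

```bash
python3 -m pendant '[[0,0,0.001,0],[0,0,0.0007,0],[0,0,0,0],[0,0,0,0]]' | grep -E 'ft|pos'
python3 -m pendant '[[0,0,0.0006,0],[0,0,0,0],[0,0,0,0]]' | grep -E 'ft|pos'
```

```text
ee_pos: [0.5676, -0.289, 0.11]
ft_force: [1.2, 0.8, -2.5]
ee_pos: [0.5677, -0.289, 0.1095]
ft_force: [0.3, -0.6, -1.8]
```

```bash
python3 -m pendant '[[0,0,0.0007,0],[0,0,0,0],[0,0,0,0]]' | grep -E 'ft|pos'
python3 -m pendant '[[0,0,0.0005,0],[0,0,0,0],[0,0,0,0]]' | grep -E 'ft|pos'
```

```text
ee_pos: [0.5677, -0.289, 0.1094]
ft_force: [-2.8, 1.9, 5.4]
ee_pos: [0.5677, -0.289, 0.1093]
ft_force: [-4.3, 2.6, 9.7]
```

```bash
python3 -m pendant '[[0,0,-0.001,0],[0,0,0,0]]' | grep -E 'ft|pos'
python3 -m pendant '[[0,0,0,0],[0,0,0,0],[0,0,0,0],[0,0,0,0],[0,0,0,0],[0,0,0,0]]' 1
python3 -m pendant '[[0,0,-0.01,0],[0,0,-0.03,0],[0,0,-0.03,0],[0,0,-0.03,0],[0,0,-0.02,0],[0,0,0,0]]'
python3 -c "
from h import *
go(.41,-.2108,.23,-4.5)"
```

```text
ee_pos: [0.5678, -0.289, 0.1094]
ft_force: [-0.8, 0.4, 4.6]
time: 17.27
ee_pos: [0.5677, -0.2889, 0.1092]
eef_rot: [0.733, 0.68, 0.0, 0.0]
ft_force: [0.3, -0.0, -0.6]
width: 0.0782
grip_force: 0.0
time: 17.77
ee_pos: [0.5696, -0.2895, 0.2355]
eef_rot: [0.733, 0.68, 0.001, 0.004]
ft_force: [0.8, -1.3, 0.2]
width: 0.087
grip_force: 0.0
t 17.77 pos [ 0.5696 -0.2895  0.2355] shift mm [  66.3 -165.2    4.1] yang -4.3 turn 0.003 F [ 0.83 -1.31  0.18] w 0.087 grip 0.0 tilt [ 0.0073 -0.0036 -1.    ] j [ 0.73  0.39 -0.44  1.41  0.17  1.37  0.21]
```

```bash
python3 -m pendant '[[0.005,-0.018,0,0],[0.01,-0.03,0,0],[0.015,-0.034,0,0],[0.015,-0.034,0,0],[0.012,-0.028,0,0],[0.009,-0.0195,0,0],[0,0,0,0],[0,0,0,0]]'
python3 - <<'E'
from h import *
c=r.camera("scene");cv2.imwrite("pics/s3.png",cv2.resize(c["img"][180:380,180:440,::-1],None,fx=3,fy=3))
for o in r.outline_of("tin_1","scene"): print(round(o["score"],2),np.round(o["bbox"]),fitcyl(c,o["mask"],.046,.075).round(4),fitcyl(c,o["mask"],.046,.075,.07).round(4))
c=r.camera("wrist")
for o in r.outline_of("tin_1","wrist"): print(round(o["score"],2),np.round(o["bbox"]),wfit(c,o["mask"],.046,.075).round(4),wfit(c,o["mask"],.046,.075,.07).round(4))
go(.41,-.2108,.038,-4.5)
E
```

```text
time: 18.43
ee_pos: [0.4092, -0.2107, 0.2299]
eef_rot: [0.734, 0.68, -0.0, 0.001]
ft_force: [0.2, 0.2, 0.4]
width: 0.0869
grip_force: 0.0
0.97 [240. 243.  20.  38.] [ 0.6304 -0.3583] [ 0.564  -0.2885]
0.93 [262. 233.  20.  33.] [ 0.6056 -0.4099] [ 0.5413 -0.3359]
0.7 [278. 311.  22.  37.] [ 0.4056 -0.2107] [ 0.3579 -0.1532]
0.65 [377. 302.  30.  39.] [ 0.2441 -0.3448] [ 0.2098 -0.2762]
0.84 [317. 219.  56.  63.] [ 0.4096 -0.2104] [ 0.411 -0.195]
0.81 [482. 285.  28.  28.] [ 0.5758 -0.294 ] [ 0.542 -0.262]
t 18.63 pos [ 0.4103 -0.211   0.2292] shift mm [  0.   -0.4 191.2] yang -4.3 turn 0.003 F [-0.66  0.35 -0.29] w 0.0867 grip 0.0 tilt [ 2.e-04  5.e-04 -1.e+00] j [ 0.85 -0.   -0.47  1.86 -0.    1.29  0.31]
```

View pics/s3.png

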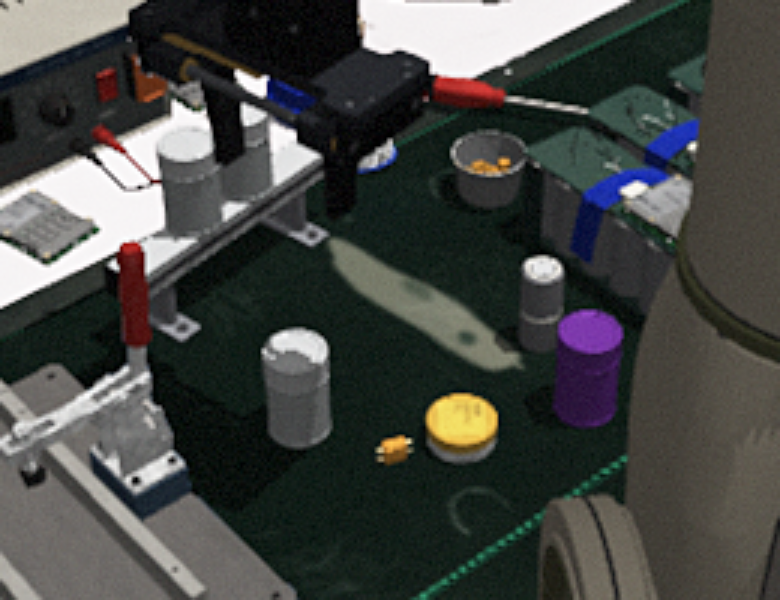

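Both tins stand upright side by side on the rail, at (190,180) and (245,155). Tin A is at (297,385). I'll grasp A.

```bash
python3 -m pendant '[[0,0,0.02,0],[0,0,0.035,0],[0,0,0.035,0],[0,0,0.035,0],[0,0,0.03,0],[0,0,0.02,0],[0,0,0.01,0],[0,0,0.004,0]]'
python3 -m pendant '[[0,0,0,0],[0,0,0,0]]'|grep pos
python3 -m pendant '[[0,0,0,0],[0,0,0,0],[0,0,0,0],[0,0,0,0],[0,0,0,0],[0,0,0,0],[0,0,0,0],[0,0,0,0]]' 0 45
python3 -m pendant '[[0,0,0,0],[0,0,-0.005,0],[0,0,-0.015,0],[0,0,-0.02,0],[0,0,-0.02,0],[0,0,-0.015,0],[0,0,-0.005,0],[0,0,0,0]]' 
for i in 1 2 3; do python3 -m pendant '[[0,0,0,0],[0,0,0,0]]' | grep ft_; done
```

```text
time: 19.3
ee_pos: [0.4093, -0.2102, 0.0386]
eef_rot: [0.733, 0.68, -0.0, -0.001]
ft_force: [-0.5, 0.1, 0.0]
width: 0.087
grip_force: 0.0
ee_pos: [0.4106, -0.2111, 0.0412]
time: 20.13
ee_pos: [0.4092, -0.2107, 0.0403]
eef_rot: [0.734, 0.68, -0.0, -0.0]
ft_force: [-3.1, 0.5, 4.4]
width: 0.0459
grip_force: 45.0
time: 20.8
ee_pos: [0.4101, -0.2109, 0.121]
eef_rot: [0.733, 0.68, 0.0, 0.001]
ft_force: [0.3, -0.6, -6.4]
width: 0.0458
grip_force: 45.0
ft_force: [0.9, -0.1, -6.4]
ft_force: [0.5, -0.9, -5.6]
ft_force: [0.1, -0.4, -6.0]
```

About 6 N, so A is the heavy one. I'll raise it to 20 cm and move away from the clamp.

```bash
python3 -m pendant '[[0,0,-0.01,0],[0,0,-0.02,0],[0,0,-0.03,0],[0,0,-0.03,0],[0,0,-0.018,0],[0,0,-0.007,0],[0,0,0,0],[0,0,0,0]]' 
python3 -m pendant '[[-0.008,0,0,0],[-0.018,0,0,0],[-0.024,0,0,0],[-0.024,0,0,0],[-0.018,0,0,0],[-0.008,0,0,0],[0,0,0,0],[0,0,0,0]]' 
python3 -m pendant '[[0,0,0,0],[0,0,0,0],[0,0,0,0],[0,0,0,0],[0,0,0,0],[0,0,0,0]]' 
python3 - <<'E'
from h import *
c=r.camera("scene");cv2.imwrite("pics/s4.png",cv2.resize(c["img"][150:370,180:440,::-1],None,fx=2.7,fy=2.7))
go(.4,-.31,.235,-4.5)
E
```

```text
time: 21.97
ee_pos: [0.4093, -0.2106, 0.2346]
eef_rot: [0.733, 0.68, -0.0, -0.0]
ft_force: [-0.4, -0.3, -6.3]
width: 0.0455
grip_force: 45.0
time: 22.63
ee_pos: [0.4018, -0.3099, 0.2341]
eef_rot: [0.734, 0.68, 0.0, -0.001]
ft_force: [-0.1, 1.0, -6.6]
width: 0.0457
grip_force: 45.0
time: 23.13
ee_pos: [0.4021, -0.3103, 0.2354]
eef_rot: [0.733, 0.68, -0.0, 0.0]
ft_force: [1.1, 0.4, -5.4]
width: 0.0458
grip_force: 45.0
t 23.18 pos [ 0.4021 -0.3103  0.2353] shift mm [ 0.2 -2.1  0.3] yang -4.3 turn 0.003 F [-0.25 -0.02 -6.29] w 0.0458 grip 45.0 tilt [ 1.e-04 -2.e-04 -1.e+00] j [ 0.94  0.1  -0.39  1.75  0.04  1.31  0.46]
```

View pics/s4.png

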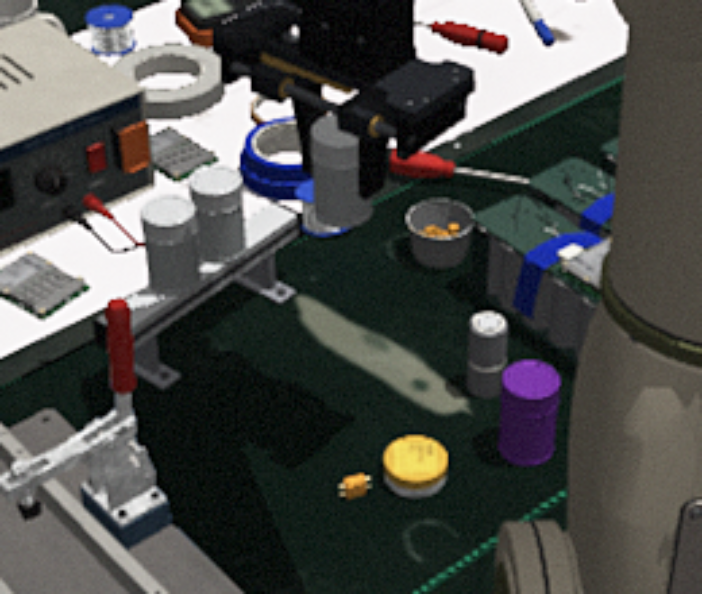

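The two light tins stand on the rail at (170,240) and (217,210). The heavy tin hangs upright in the gripper at (335,175), clear of everything, and the bystanders haven't moved. Handing in.

```bash
python3 -c "
from bench import r
print(r.close_job())"
```

```text
the job is handed in; nothing more can be done
None
```

I handed the job in at about 23 s: the two light tins (about 2 N each) stand upright next to each other on the rail, and the heavy one (about 6 N) is held upright and steady, its underside about 20 cm above the bench; one mistyped row moved the empty gripper about 4 cm too far early on, touching nothing.

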